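# Hang the slab templates back on their hook, largest first

## Robot

A 7-joint arm with a two-finger parallel gripper is mounted at the origin on the work surface. World frame = base frame: x ahead of the robot, y to its left, z up, the work surface at z = 0. Lengths are in mm, angles in rad, forces in N, time in s.
With the tool pointing down it reaches from about 400 to 875 mm from the base axis. Payload 4.4 kg.
Tool frame: the origin (TCP) lies where the fingers leave the gripper's body, on its centre line; the fingertips stand 73 mm ahead of it and the grasp point (between the pads) lies 54 mm ahead of it; z points along the fingers, y is the line along which they close (so a half turn about z gives the same grasp; the last joint's range is limited). The gripper opens to 85 mm and grips with 20 to 120 N. Pads are 22 mm wide; open, the fingers measure 114 mm over their backs; the gripper's body (76 mm by 85 mm) begins 54 mm behind the grasp point. The pads swing forward as they close: fully open they stand 13 mm farther back than shut.
Start: joints at [-1.363, 0.628, 0.038, 1.517, -0.027, 0.996, -0.02], TCP at [175.732, 625.807, 303.913] pointing down, gripper open.
Joint ranges: [-3.06, 3.06], [-0.37, 2.12], [-1.25, 1.32], [0.18, 2.47], [-1.1, 4.24], [0.23, 1.98], [-2.94, 2.94]. Speed limits (rad/s): [2.57, 2.57, 3.14, 3.14, 3.14, 3.14, 3.14].

## Interface

Orientations are given as [roll, pitch, yaw] about the fixed x, y, z axes, in that order (R = Rz(yaw) Ry(pitch) Rx(roll)).
In Python, from cell import ctrl gives the robot as it stands.
- The arm moves only by the tool send_rows, never from a script. Its argument "rows" is a list that holds one entry, the list of rows, each a list of 6 numbers: the shift along the tool's x, y, z in cm, then the turn, a rotation vector about the tool's x, y, z in rad. In form: [[[tx, ty, tz, wx, wy, wz], ...]]. A call has 1 to 10 rows; each row is the pose to reach, as a shift and turn from the pose commanded when the call began, along the tool's axes at that moment; what a row does not reach only later rows make up. A row lasts 1/10 s, in which the tool goes at most 50 mm and 8.59 degrees, less where a joint would pass 70% of its speed; a pose out of reach is approached as far as the arm can. A call with a gripper value outside its range is refused whole. "grip" is the closure in counts, from 0 (fully open) to 255 (shut), set as the call begins (left out, the last holds). The fingers move at their own pace and stop on an object; the grip force is fixed at half the most. Time passes only in rows, so rows that repeat a pose let the fingers close. It gives the time, the measured TCP pose, the force, the opening and the grip force at its end, in the units of the state.
- ctrl.read_state(): the state, without advancing time (a new reading comes with each control period).
- ctrl.get_image(name): name is "scene" or "side" or "wrist"; returns a dict with "pixels" (400x640x3 uint8, red, green, blue), "fx", "fy", "cx", "cy" (pixels), "extrinsics" (4x4, takes a point from camera to world coordinates); the wrist camera has in their place "mount" (4x4, takes a point from camera to tool coordinates, whose origin is the TCP and whose axes are the flange's). Camera axes: x right, y up, looking along -z (the intrinsics and any distortion apply to the point x, -y, -z); pixel columns grow to the right and rows downward; lengths in mm; the calibration is good to about 2 mm. A picture is of the moment at which its call begins: read the wrist's pose just before it. There is no depth.
- ctrl.finish_job(): hands the job in; it is judged then, once.
The state is a dict: "clock": time; "qpos": joint angles; "qd": joint speeds; "tau": joint torques, N m; "eef_pos": TCP position; "tool_rot": TCP orientation; "force": force on the tool from outside, world axes, zero at the start; "torque": the same for the moment, N m; "width": finger opening in mm; "gripper_force": force on a finger pad.
Only numpy, scipy, OpenCV 4.12 (cv2) and the standard library are available. Lean on these libraries where they do the work, as an engineer would, in place of code of your own. Each camera call takes 0.05 s, during which the arm holds its last target. There are 200 camera calls.

## Task

Hang the three slab templates from the rack on the hook by their windows, one at a time: the large blue one first, nearest the post, then the medium green one in front of it, then the small red one in front of that, so that all three hang straight one behind the other in the level part of the hook, inside its upturned tip. Leave the white blank board in the rack and do not knock the other things about.

Things in the scene. Friction and masses are not known exactly. Their poses are not given: they have to be found in the camera images.
- large: The large, blue slab template: painted board 170 wide (x), 10 thick (y), 125 mm tall (z); on its top edge a blue grip block 30 (x) x 12 (y) x 42 mm tall (167 overall). Below the top edge, in the middle, a hanging window through it, 38 wide, 40 tall, its upper edge 12 mm below the board's top. About 200 g, upright in a slot. Origin: middle of the bottom edge; front and back alike
- large_hang (a point): Middle of the upper edge of the large template's window (113 mm above its origin): the point that rests on top of the hook's arm. Axes as its body
- large_grip (a point): Point inside the large template's grip block, 15 mm below its top and 27 mm above the board's top edge (152 mm above the origin): pinch here across the 30 mm width (along x) from above
- medium: The medium, green slab template: painted board 140 wide (x), 10 thick (y), 110 mm tall (z); on its top edge a green grip block 30 (x) x 12 (y) x 42 mm tall (152 overall). Below the top edge, in the middle, a hanging window through it, 38 wide, 40 tall, its upper edge 12 mm below the board's top. About 150 g, upright in a slot. Origin: middle of the bottom edge; front and back alike
- medium_hang (a point): Middle of the upper edge of the medium template's window (98 mm above its origin): the point that rests on top of the hook's arm. Axes as its body
- medium_grip (a point): Point inside the medium template's grip block, 15 mm below its top and 27 mm above the board's top edge (137 mm above the origin): pinch here across the 30 mm width (along x) from above
- small: The small, red slab template: painted board 110 wide (x), 10 thick (y), 95 mm tall (z); on its top edge a red grip block 30 (x) x 12 (y) x 42 mm tall (137 overall). Below the top edge, in the middle, a hanging window through it, 38 wide, 40 tall, its upper edge 12 mm below the board's top. About 110 g, upright in a slot. Origin: middle of the bottom edge; front and back alike
- small_hang (a point): Middle of the upper edge of the small template's window (83 mm above its origin): the point that rests on top of the hook's arm. Axes as its body
- small_grip (a point): Point inside the small template's grip block, 15 mm below its top and 27 mm above the board's top edge (122 mm above the origin): pinch here across the 30 mm width (along x) from above
- hook: Fixed hook stand: dark base 160 x 240 x 18 mm (middle 30 mm along +y from the origin), grey post 26 mm square, 212 tall, and a steel arm 10 mm thick, centre 200 mm above the table, going out along the stand's +y: level from 13 to 95 mm, then a tip bent up 40 degrees, ending 117 mm out, its top 14 mm above the level arm's top. Origin: foot of the post at table height
- hook_seat (a point): Point on top of the level arm in the middle of the hook's throat, 55 mm out from the post's centre, 205 mm above the table. Axes as the stand: +y towards the tip. The level throat runs from 42 mm on the post side to 40 mm on the tip side of this point
- rack: Fixed wooden rack 190 x 270 mm (x, y), floor 8 mm above the table; four slots at y = -93, -31, 31, 93 mm in its frame, each a 13 mm gap between rails 34 mm high; boards stand in them in any order, faces across y, centred to about 8 mm along x. Origin: middle of its underside
- blank: White plain board without grip or window, 130 x 10 x 100 mm (x, y, z), standing in one of the rack's slots; leave it there. Origin: middle of the bottom edge
- brush: Brush 130 mm long lying on the stand's base under the hook's tip, bystander. Origin: underside
- mug: Terracotta mug, 76 mm across, 85 mm tall, behind the hook's post, bystander. Origin: underside
- jar: Yellow glaze jar with a black lid, 68 mm across, 85 mm tall, beside the rack, bystander. Origin: underside
- bowl: Terracotta bowl, 110 mm across, 50 mm tall, bystander. Origin: underside
- glaze_bowl: Blue bowl, 100 mm across, 55 mm tall, bystander. Origin: underside
Not all that is in view belongs to the job. Leave any yellow look-alike of the large alone.

How it is judged:
By the outcome, as a careful person would: the job done as asked, in the order asked, and still so for the second after the job is handed in, with the robot touching nothing.
It also fails if it takes over 69 s, if anything falls off the work surface, if the arm or the gripper's body presses on something with over 40 N, if the wrist force passes 120 N, or if a joint passes its speed limit or range.

## Working session

There is one attempt and no reset: what is moved stays moved. The work goes in short steps, Python scripts to look and compute and a tool call to move; the robot and the scene stay as the last step left them, time stands still between calls to the robot, and variables do not carry over. Pictures are saved under pics/ and viewed, at most 10 in all, crops included, and the job is handed in when it is done.

Besides the shell and the picture viewer there is one more tool, called by a JSON object that holds its "method" and its "body". send_rows: Moves the arm, as the interface text tells. Its arguments: {"type":"object","properties":{"rows":{"type":"array","items":{"type":"array","items":{"type":"array","items":{"type":"number"}}}},"grip":{"type":"number"}},"required":["rows"]}

```bash
ls; mkdir -p pics; python3 - <<'E'
from cell import ctrl
import cv2,json
s=ctrl.read_state(); print({k:(v if not hasattr(v,'tolist') else v.tolist()) for k,v in s.items()})
for n in("scene","side","wrist"):
    im=ctrl.get_image(n); cv2.imwrite(f"pics/{n}0.png",im["pixels"][:,:,::-1])
    print(n,{k:(v.tolist() if hasattr(v,'tolist') else v) for k,v in im.items() if k!="pixels"})
E
```

```text
pics
{'clock': 0.0, 'qpos': [-1.362816852354786, 0.6293436500908429, 0.0384830002891542, 1.518371970466572, -0.02700882664190746, 0.9963127653860778, -0.020016170769952216], 'qd': [0.000724684751740807, 0.0002750646673158592, -0.0002731814670374836, 0.0013200354193230175, 0.0019422122923057371, -0.0017539703722285142, -0.00022312145593153418], 'tau': [0.000321479628837551, -56.33962869644165, 1.2260302528738976, -19.344168305397034, 0.010865182557608932, 0.010309313947800547, -1.7219927030964755e-05], 'eef_pos': [175.59870050688087, 625.3197062809595, 302.99005453371575], 'tool_rot': [-3.1396765330538297, 4.2155312522940136e-05, 2.867758949243575], 'force': [0.05453116480246653, 0.2905389429818212, -0.5052324969151554], 'torque': [-0.014586405619231305, 0.017007767204317466, -0.024977655922391196], 'gripper_force': 0.0, 'width': 85.47819492927674}
scene {'fx': 397.4483537455425, 'fy': 397.4483537455425, 'cx': 316.7052160274943, 'cy': 205.72158481421928, 'extrinsics': [[-0.7216902775603902, -0.5636606849147543, 0.40180813276517613, 1046.896080208992], [0.6921848034176183, -0.593155050
[... 253 characters left out ...]
48671667102, 'extrinsics': [[0.9764056197861165, 0.1401344008779597, -0.1642997727955368, 308.67087719994174], [-0.21592915122870707, 0.6426778953381845, -0.735078039730022, -990.6275892694701], [0.0025821114886658, 0.7532114394605653, 0.6577734109600383, 1006.700068078241], [0.0, 0.0, 0.0, 1.0]]}
wrist {'fx': 335.7725605846219, 'fy': 335.7725605846219, 'cx': 320.70651678132526, 'cy': 200.98703944295778, 'mount': [[4.691676670222988e-05, 0.9459823823047607, 0.3242180287519871, 82.9559538589769], [0.9999999047584617, -0.000185065368010656, 0.0003952643101690314, -0.47469206957873045], [0.0004339146025802737, 0.32421797932844026, -0.9459823008906134, -69.03892801270484], [0.0, 0.0, 0.0, 1.0]]}
```

View pics/scene0.png

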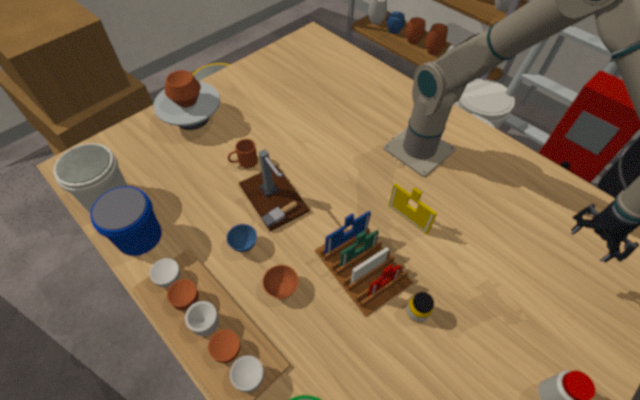

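View pics/side0.png

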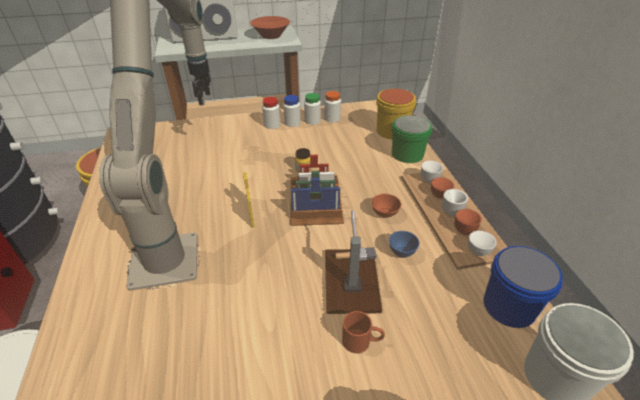

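The scene shows four boards in the rack: blue (348,232), green (360,247), white (371,265) and red (385,278). The hook is at (268,175). There are two candidates for "large": the blue board in the rack at (348,232), and a yellow look-alike standing on the table at (412,207). The blue one fits because it is blue and sits in a rack slot. I'll confirm this in an enlarged crop.

```bash
python3 - <<'E'
import cv2
a=cv2.imread("pics/scene0.png")[135:320,225:445]; cv2.imwrite("pics/c1.png",cv2.resize(a,None,fx=3.2,fy=3.2,interpolation=cv2.INTER_CUBIC))
a=cv2.imread("pics/side0.png")[140:320,270:410]; cv2.imwrite("pics/c2.png",cv2.resize(a,None,fx=3.2,fy=3.2,interpolation=cv2.INTER_CUBIC))
E
```

```text
(no output)
```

View pics/c1.png

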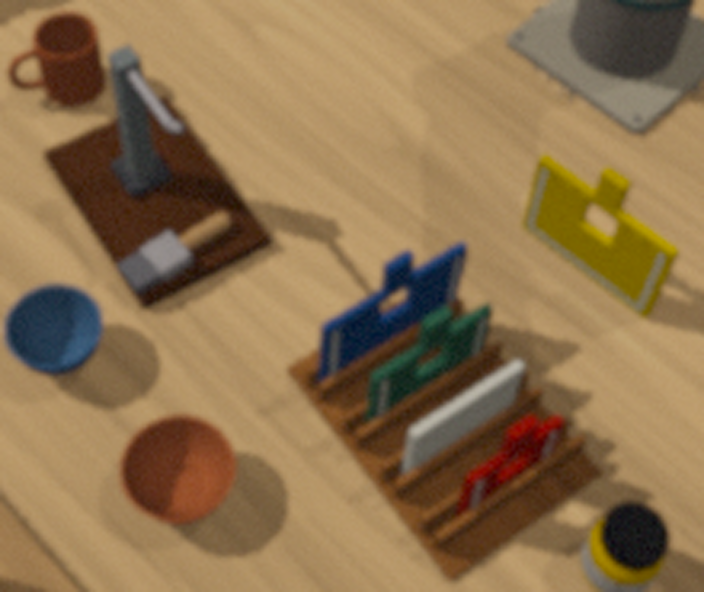

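View pics/c2.png

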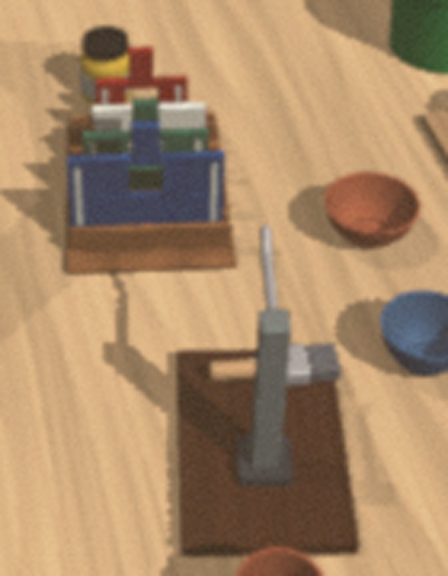

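```bash
cat > h.py <<'E'
import numpy as np, cv2
from scipy.spatial.transform import Rotation as R
from cell import ctrl
S=dict(scene=(397.448,316.705,205.722,np.array([[-0.72169028,-0.56366068,0.40180813,1046.89608],[0.6921848,-0.59315505,0.4111536,499.619607],[0.0065834,0.57485104,0.81823159,1151.873117]])),
side=(412.1318,323.6333,209.4955,np.array([[0.97640562,0.1401344,-0.16429977,308.670877],[-0.21592915,0.6426779,-0.73507804,-990.627589],[0.00258211,0.75321144,0.65777341,1006.700068]])))
def ray(cam,u,v,z):
    f,cx,cy,E=cam
    d=E[:,:3]@np.array([(u-cx)/f,-(v-cy)/f,-1]); o=E[:,3]
    return o+d*(z-o[2])/d[2]
def wristcam(st,im):
    T=np.eye(4);T[:3,:3]=R.from_euler('xyz',st['tool_rot']).as_matrix();T[:3,3]=st['eef_pos']
    return (im['fx'],im['cx'],im['cy'],(T@np.array(im['mount']))[:3])
def proj(cam,p):
    f,cx,cy,E=cam
    q=E[:,:3].T@(np.asarray(p)-E[:,3]); return np.array([cx+f*q[0]/-q[2],cy-f*q[1]/-q[2]])
E
python3 - <<'E'
from h import *
np.set_printoptions(precision=1,suppress=True)
for n,(u0,v0),pts in (("scene",(225,135),dict(blTL=(322,322,133),blTR=(463,247,133),blgrip=(398,256,175),base1=(47,155,18),base2=(148,305,18),base3=(272,240,18),post=(125,56,212),tip=(180,128,219),rL=(290,370,8),rF=(450,578,8),rR=(603,470,8),redTL=(465,480,103),redTR=(563,420,103),grTL=(370,378,118),grTR=(490,308,118),ggrip=(438,312,160))),
 ("side",(270,140),dict(blTL=(68,157,133),blTR=(223,153,133),blgrip=(146,124,175),base1=(357,550,18),base2=(335,352,18),base3=(180,352,18),base4=(183,552,18),post=(274,312,212),tip=(266,228,219),rgrip=(141,49,145),ggrip=(145,100,160),redTL=(98,80,103),redTR=(187,78,103),rackNR=(234,266,8),rackNL=(66,270,8)))):
    for k,(u,v,z) in pts.items(): print(n,k,ray(S[n],u0+u/3.2,v0+v/3.2,z))
E
```

```text
scene blTL [602.6  84.4 133. ]
scene blTR [444.4 118.5 133. ]
scene blgrip [520.4  99.5 175. ]
scene base1 [ 624.1 -333.6   18. ]
scene base2 [ 669.5 -102.3   18. ]
scene base3 [519.4 -73.1  18. ]
scene post [ 563.5 -237.8  212. ]
scene tip [ 587.9 -125.3  219. ]
scene rL [611.5  51.5   8. ]
scene rF [654.7 309.9   8. ]
scene rR [467.5 340.4   8. ]
scene redTL [611.7 275.1 103. ]
scene redTR [503.1 297.7 103. ]
scene grTL [606.  151.2 118. ]
scene grTR [469.4 177.5 118. ]
scene ggrip [530.4 160.7 160. ]
side blTL [441.7 112.9 133. ]
side blTR [605.1  84.4 133. ]
side blgrip [524.   97.6 175. ]
side base1 [ 620.9 -352.5   18. ]
side base2 [ 675.6 -118.6   18. ]
side base3 [520.4 -84.7  18. ]
side base4 [ 469.6 -321.5   18. ]
side post [ 567.2 -234.2  212. ]
side tip [ 587.1 -136.1  219. ]
side rgrip [555.5 280.9 145. ]
side ggrip [535.6 160.2 160. ]
side redTL [504.5 289.1 103. ]
side redTR [608.7 270.7 103. ]
side rackNR [609.9  38.9   8. ]
side rackNL [426.8  72.2   8. ]
```

The crop confirms it. The blue template with grip and window is in the rack slot nearest the hook (crop 395,310). The yellow look-alike stands alone at crop (600,235). Next I'll look at the rack from above with the wrist camera.

{"method": "send_rows", "body": {"rows": [[[-2,-1,-0.7,0,0,0.06],[-5,-3,-1.5,0,0,0.17],[-9,-5,-2.4,0,0,0.3],[-13,-7.5,-3.4,0,0,0.44],[-17,-10,-4.4,0,0,0.57],[-21,-12.5,-5.4,0,0,0.7],[-25,-14.8,-6.4,0,0,0.83],[-29,-17,-7.4,0,0,0.95],[-32,-19,-8,0,0,1.05],[-33,-19.5,-8,0,0,1.08]]]}}

```text
clock: 1.15
eef_pos: [444.6, 343.3, 385.5]
tool_rot: [3.138, 0.002, 1.776]
force: [1.1, 0.2, -0.6]
width: 85.1
gripper_force: 0.0
```

```bash
cat >> h.py <<'E'
def delta(p,yaw,st=None):
    st=st or ctrl.read_state()
    A=R.from_euler('xyz',st['tool_rot']); B=R.from_euler('xyz',[np.pi,0,yaw])
    return np.round(np.r_[A.inv().apply(np.asarray(p)-st['eef_pos'])/10,(A.inv()*B).as_rotvec()],3)
E
python3 -c "
from h import *
print(delta([553,233,400],1.38), ctrl.read_state()['eef_pos'],ctrl.read_state()['clock'])"
```

```text
[-1.3008e+01  8.3780e+00 -1.3980e+00  4.0000e-03  1.0000e-03  3.9600e-01] [444.57067686 343.31240749 385.52379512] 1.15
```

{"method": "send_rows", "body": {"rows": [[[-2,1.3,-0.2,0,0,0.06],[-5,3.2,-0.5,0,0,0.15],[-8.5,5.4,-0.9,0,0,0.26],[-11.5,7.4,-1.2,0,0,0.35],[-13,8.4,-1.4,0.004,0,0.396],[-13,8.4,-1.4,0.004,0,0.396],[-13,8.4,-1.4,0.004,0,0.396]]]}}

```text
clock: 1.85
eef_pos: [549.8, 241.1, 397.4]
tool_rot: [-3.136, 0.0, 1.394]
force: [-0.3, 0.3, -0.1]
width: 85.9
gripper_force: 0.0
```

```bash
python3 - <<'E'
from h import *
import pickle
st=ctrl.read_state(); im=ctrl.get_image("wrist"); c=wristcam(st,im); pickle.dump(c,open("w1.pkl","wb"))
cv2.imwrite("pics/w1.png",im["pixels"][:,:,::-1]); print(st['eef_pos'],st['tool_rot'],[proj(c,p) for p in([522,98,175],[577,-182,205])])
E
```

```text
[549.7854459  241.11820641 397.42340144] [-3.13558081e+00  3.59005613e-05  1.39355987e+00] [array([319.36877315, 318.0156644 ]), array([404.82137691, 517.30042664])]
```

View pics/w1.png

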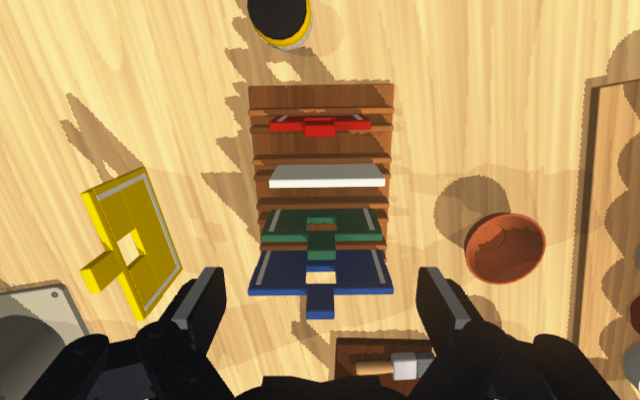

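The wrist view shows blue grip top at about (320,315), green at (321,256), red at (320,132), and the boards nearly level in the image. I'll segment these edges for numbers.

```bash
cat > seg.py <<'E'
from h import *
def seg(bgr,cam,zs=dict(blue=(133,175),green=(118,160),red=(103,145)),roi=(0,330,235,405)):
    r0,r1,c0,c1=roi; out={}
    hsv=cv2.cvtColor(bgr,cv2.COLOR_BGR2HSV)
    for n,lo,hi in(("blue",(105,100,40),(125,255,255)),("green",(65,70,25),(95,255,255)),("red",(0,190,90),(6,255,255))):
        m=np.zeros(bgr.shape[:2],bool); m[r0:r1,c0:c1]=cv2.inRange(hsv,lo,hi)[r0:r1,c0:c1]>0
        _,lab,s,_=cv2.connectedComponentsWithStats(m.astype(np.uint8)); m=lab==1+np.argmax(s[1:,4])
        cols=np.where(m.any(0))[0]; bot=np.array([np.where(m[:,c])[0].max()+1 for c in cols])
        low=np.median(np.sort(bot)[-15:]); bl=cols[bot>low-3]; bx0,bx1=bl.min(),bl.max()+1
        edge=(cols<bx0-4)|(cols>bx1+4); edge&=(cols>cols.min()+3)&(cols<cols.max()-3)
        k=np.polyfit(cols[edge],bot[edge],1); zb,zt=zs[n]
        L,Rr=cols.min(),cols.max()+1
        pL,pR=[ray(cam,u-.5,np.polyval(k,u)-.5,zb) for u in(L,Rr)]
        d=pR-pL; gL,gR=[ray(cam,u-.5,low-.5,zt) for u in(bx0,bx1)]
        out[n]=(gL,gR)
        print(n,"px",L,Rr,bx0,bx1,low,"boardwidth %.1f yaw %.3f"%(np.linalg.norm(d),np.arctan2(d[1],d[0])),"backedge mid",np.round((pL+pR)/2,1),"grip w %.1f backmid"%np.linalg.norm(gR-gL),np.round((gL+gR)/2,1))
    return out
E
python3 - <<'E'
from seg import *; import pickle
seg(cv2.imread("pics/w1.png"),pickle.load(open("w1.pkl","rb")))
E
```

```text
Traceback (most recent call last):
  File "seg.py", line 11, in seg
    k=np.polyfit(cols[edge],bot[edge],1); zb,zt=zs[n]
TypeError: expected non-empty vector for x
```

```bash
python3 - <<'E'
import cv2
h=cv2.cvtColor(cv2.imread("pics/w1.png"),cv2.COLOR_BGR2HSV)
for p in((275,270),(292,270),(292,380),(300,320),(315,320),(225,275),(238,275),(245,320),(256,320),(121,320),(132,320),(126,280),(122,350)): print(p,h[p])
E
```

```text
(275, 270) [118  77  60]
(292, 270) [109 165 141]
(292, 380) [110 157 148]
(300, 320) [120  63  57]
(315, 320) [110 160 142]
(225, 275) [32 49 84]
(238, 275) [ 68 109 117]
(245, 320) [58 81 47]
(256, 320) [ 71 114 112]
(121, 320) [  4 197  88]
(132, 320) [  2 227 192]
(126, 280) [  3 228 190]
(122, 350) [  2 218 178]
```

```bash
cat > seg.py <<'E'
from h import *
Z=dict(blue=(133,175),green=(118,160),red=(103,145))
HS=dict(blue=((104,110,95),(116,255,255)),green=((62,80,85),(85,255,255)),red=((0,190,130),(6,255,255)))
def seg(bgr,cam,roi,names=("blue","green","red"),Z=Z):
    r0,r1,c0,c1=roi; hsv=cv2.cvtColor(bgr,cv2.COLOR_BGR2HSV)
    for n in names:
        m=np.zeros(bgr.shape[:2],np.uint8); m[r0:r1,c0:c1]=cv2.inRange(hsv,*HS[n])[r0:r1,c0:c1]
        N,lab,s,ce=cv2.connectedComponentsWithStats(m,connectivity=4)
        for i in range(1,N):
            if s[i,4]<60: continue
            x,y,w,h,a=s[i]
            ys,xs=np.where(lab==i); k=np.polyfit(xs,ys,1)
            print(n,"box",(x,y,w,h),"area",a,"cent",np.round(ce[i],1))
            for z in Z[n]:
                P,Q=[ray(cam,u,np.polyval(k,u),z) for u in(x-.5,x+w-.5)]; d=Q-P
                print("   z",z,"len %.1f yaw %.3f"%(np.hypot(*d[:2]),np.arctan2(d[1],d[0])),"cent",np.round(ray(cam,*ce[i],z),1),"ends",np.round(P[:2],1),np.round(Q[:2],1))
E
python3 - <<'E'
from seg import *; import pickle
seg(cv2.imread("pics/w1.png"),pickle.load(open("w1.pkl","rb")),(100,330,235,405))
E
```

```text
blue box (np.int32(306), np.int32(266), np.int32(28), np.int32(5)) area 132 cent [318.9 268.1]
   z 133 len 31.6 yaw -0.189 cent [527.3 132.2 133. ] ends [512.4 135. ] [543.4 129.1]
   z 175 len 27.6 yaw -0.189 cent [532.1 156.1 175. ] ends [519.1 158.6] [546.1 153.4]
blue box (np.int32(333), np.int32(288), np.int32(60), np.int32(6)) area 348 cent [363.2 290.6]
   z 133 len 69.2 yaw -0.165 cent [572.3  94.3 133. ] ends [537.4 100.2] [605.7  88.8]
   z 175 len 60.5 yaw -0.165 cent [571.4 123.1 175. ] ends [540.9 128.2] [600.6 118.2]
blue box (np.int32(249), np.int32(289), np.int32(58), np.int32(6)) area 332 cent [276.5 291.6]
   z 133 len 67.2 yaw -0.181 cent [473.5 110.3 133. ] ends [441.5 116.2] [507.6 104.1]
   z 175 len 58.7 yaw -0.181 cent [485. 137. 175.] ends [457.1 142.1] [514.8 131.6]
blue box (np.int32(307), np.int32(311), np.int32(27), np.int32(8)) area 215 cent [319.9 314.5]
   z 133 len 32.0 yaw -0.169 cent [517.4  70.5 133. ] ends [501.6  73.2] [533.2  67.8]
   z 175 len 28.0 yaw -0.169 cent [523.4 102.2 175. ] ends [509.6 104.6] [537.2  99.9]
green box (np.int32(307), n
[... 890 characters left out ...]
n 32.5 yaw -0.171 cent [531.5 140.1 118. ] ends [515.6 142.8] [547.6 137.3]
   z 160 len 28.6 yaw -0.171 cent [535.6 162.1 160. ] ends [521.5 164.5] [549.7 159.6]
red box (np.int32(304), np.int32(117), np.int32(27), np.int32(4)) area 79 cent [317.3 119. ]
   z 103 len 28.5 yaw -0.170 cent [554.  291.1 103. ] ends [539.6 293.6] [567.7 288.8]
   z 145 len 25.2 yaw -0.170 cent [555.3 294.7 145. ] ends [542.6 296.9] [567.4 292.7]
red box (np.int32(269), np.int32(120), np.int32(102), np.int32(18)) area 977 cent [320.2 127.5]
   z 103 len 108.6 yaw -0.157 cent [555.4 281.9 103. ] ends [501.  290.6] [608.2 273.5]
   z 145 len 96.0 yaw -0.157 cent [556.5 286.6 145. ] ends [508.4 294.2] [603.2 279.2]
```

```bash
python3 -c "
from h import *
print(delta([590,-130,400],1.36).tolist())"
```

```text
[-35.9, 10.502, -0.331, -0.006, -0.0, 0.035]
```

{"method": "send_rows", "body": {"rows": [[[-2,0.6,0,0,0,0],[-6,1.8,-0.1,0,0,0],[-10.5,3.1,-0.1,0,0,0.01],[-15,4.5,-0.2,0,0,0.02],[-19.5,5.8,-0.2,0,0,0.02],[-24,7.1,-0.3,0,0,0.03],[-28.5,8.4,-0.3,0,0,0.03],[-32.5,9.6,-0.3,-0.006,0,0.035],[-35,10.3,-0.3,-0.006,0,0.035],[-35.9,10.5,-0.3,-0.006,0,0.035]]]}}

```text
clock: 2.9
eef_pos: [589.7, -133.4, 400.7]
tool_rot: [3.14, 0.001, 1.355]
force: [-0.8, 0.8, 0.2]
width: 85.3
gripper_force: 0.0
```

{"method": "send_rows", "body": {"rows": [[[0,0,0,0,0,0],[0,0,0,0,0,0],[0,0,0,0,0,0]]]}}

```text
clock: 3.2
eef_pos: [590.5, -129.1, 400.6]
tool_rot: [3.14, -0.001, 1.361]
force: [0.3, 0.2, -0.3]
width: 85.3
gripper_force: 0.0
```

```bash
python3 - <<'E'
from h import *
import pickle
st=ctrl.read_state(); im=ctrl.get_image("wrist"); c=wristcam(st,im); pickle.dump(c,open("w2.pkl","wb"))
cv2.imwrite("pics/w2.png",im["pixels"][:,:,::-1]); print(st['eef_pos'],st['tool_rot'],[proj(c,p) for p in([565,-236,212],[577,-182,205],[588,-125,219])])
E
```

```text
[ 590.46552188 -129.05796406  400.57328305] [ 3.14014067e+00 -8.40542997e-04  1.36080690e+00] [array([316.8912369 , 309.73842275]), array([317.27541607, 251.68414127]), array([315.47218399, 193.45413174])]
```

View pics/w2.png

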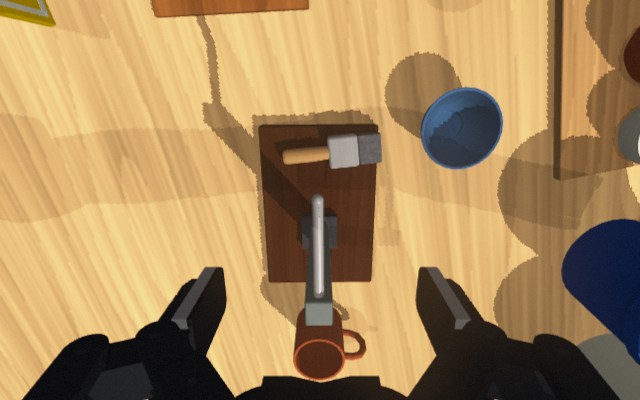

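```bash
python3 - <<'E'
from h import *; import pickle
c=pickle.load(open("w2.pkl","rb")); im=cv2.imread("pics/w2.png"); g=cv2.cvtColor(im,cv2.COLOR_BGR2GRAY).astype(float)
print("row315",g[315,298:340:1].astype(int)); print("col319",g[292:332,319].astype(int))
for r in (200,210,220,240,250,260,270,280,290):
    x=g[r,300:338]; w=np.where(x>x.max()-45)[0]; print(r,w[0]+300,w[-1]+300,x.max())
for k,(u,v,z) in dict(post=(319,313,212),postL=(305.5,315,212),postR=(332.5,315,212),a1=(319.3,290,205),a2=(318.3,230,205),tip=(317.5,196,219),b1=(260,125,18),b2=(379,125,18),b3=(373,282,18),b4=(267,282,18)).items(): print(k,ray(c,u,v,z).round(1))
E
```

```text
row315 [ 77  54  49  49  52  53  53  88 123 131 132 136 136 133 133 135 133 136
 132 132 133 133 135 135 136 134 134 137 138 135 136 137 137 135 105  66
  57  58  57  56  63  65]
col319 [217 175 116 117 117  99  73  62  59  67  85 108 128 132 135 136 134 133
 132 137 135 133 134 133 136 134 136 136 137 138 138 136 135 104  55  56
  57  54  54  55]
200 315 322 167.0
210 315 322 174.0
220 317 322 198.0
240 317 321 214.0
250 317 321 217.0
260 318 321 221.0
270 318 321 222.0
280 318 321 225.0
290 319 337 225.0
post [ 566.1 -239.9  212. ]
postL [ 553.6 -239.4  212. ]
postR [ 577.8 -244.6  212. ]
a1 [ 570.5 -220.6  205. ]
a2 [ 582.2 -161.9  205. ]
tip [ 589.1 -127.4  219. ]
b1 [520.7 -78.8  18. ]
b2 [ 674.3 -111.6   18. ]
b3 [ 628.5 -345.8   18. ]
b4 [ 468.  -311.3   18. ]
```

```bash
python3 -c "
from h import *
print(delta([523.5,102.5,300],1.408).tolist())"
```

```text
[21.28, -11.407, 10.056, 0.002, -0.0, -0.048]
```

{"method": "send_rows", "body": {"rows": [[[2,-1,0,0,0,0],[6,-3,1,0,0,-0.01],[10.5,-5.5,3,0,0,-0.02],[15,-8,6,0,0,-0.03],[18.5,-10,8.5,0.002,0,-0.045],[20.7,-11.1,9.8,0.002,0,-0.048],[21.3,-11.4,10,0.002,0,-0.048],[21.3,-11.4,10,0.002,0,-0.048],[21.3,-11.4,10,0.002,0,-0.048],[21.3,-11.4,10,0.002,0,-0.048]]]}}

```text
clock: 4.25
eef_pos: [525.0, 98.7, 301.3]
tool_rot: [3.139, 0.001, 1.402]
force: [0.0, 0.4, 0.5]
width: 85.5
gripper_force: 0.0
```

```bash
python3 - <<'E'
from seg import *
st=ctrl.read_state(); im=ctrl.get_image("wrist"); c=wristcam(st,im); b=im["pixels"][:,:,::-1].copy()
cv2.imwrite("pics/w3.png",b); print(delta([523.5,102.5,214],1.408,st).tolist(),st['tool_rot'],proj(c,[523.5,102.5,175]))
seg(b,c,(100,400,225,415),("blue",))
E
```

```text
[0.357, -0.231, 8.726, 0.002, 0.001, -0.006] [3.13940445e+00 9.15610866e-04 1.40249552e+00] [316.09779566 219.65170321]
blue box (np.int32(296), np.int32(177), np.int32(42), np.int32(10)) area 334 cent [314.3 181.9]
   z 133 len 30.8 yaw -0.165 cent [524.  115.3 133. ] ends [510.4 117.6] [540.8 112.5]
   z 175 len 25.3 yaw -0.165 cent [526.6 126.8 175. ] ends [515.5 128.7] [540.4 124.5]
blue box (np.int32(337), np.int32(195), np.int32(78), np.int32(11)) area 781 cent [375.5 199.5]
   z 133 len 58.2 yaw -0.168 cent [566.6  94.2 133. ] ends [537.9  99.1] [595.4  89.3]
   z 175 len 47.9 yaw -0.168 cent [561.7 109.5 175. ] ends [538.1 113.5] [585.4 105.5]
blue box (np.int32(225), np.int32(196), np.int32(70), np.int32(10)) area 674 cent [258.3 200.6]
   z 133 len 52.2 yaw -0.179 cent [480.3 108.1 133. ] ends [455.5 112.6] [506.9 103.3]
   z 175 len 42.9 yaw -0.179 cent [490.7 120.9 175. ] ends [470.3 124.6] [512.5 116.9]
blue box (np.int32(294), np.int32(214), np.int32(45), np.int32(15)) area 653 cent [316.4 221.2]
   z 133 len 34.3 yaw -0.153 cent [520.1  84.5 133. ] ends [502.9  87.1] [536.8  81.9]
   z 175 len 28.2 yaw -0.153 cent [523.5 101.4 175. ] ends [509.3 103.6] [537.2  99.3]
```

{"method": "send_rows", "body": {"rows": [[[0.2,-0.15,1,0,0,0],[0.28,-0.23,3,0,0,-0.003],[0.28,-0.23,5.5,0,0,-0.003],[0.28,-0.23,7.5,0,0,-0.003],[0.28,-0.23,8.5,0,0,-0.003],[0.28,-0.23,8.7,0,0,-0.003],[0.28,-0.23,8.7,0,0,-0.003],[0.28,-0.23,8.7,0,0,-0.003]]]}}

```text
clock: 5.1
eef_pos: [522.9, 103.2, 214.1]
tool_rot: [3.14, 0.0, 1.408]
force: [0.1, 0.1, -0.3]
width: 85.1
gripper_force: 0.0
```

{"method": "send_rows", "body": {"rows": [[[0,0,0,0,0,0],[0,0,0,0,0,0],[0,0,0,0,0,0],[0,0,0,0,0,0],[0,0,0,0,0,0],[0,0,0,0,0,0],[0,0,0,0,0,0],[0,0,0,0,0,0]]], "grip": 255}}

```text
clock: 5.9
eef_pos: [522.7, 103.3, 213.6]
tool_rot: [3.141, 0.001, 1.408]
force: [1.2, 0.3, 4.3]
width: 29.3
gripper_force: 59.6
```

{"method": "send_rows", "body": {"rows": [[[0,0,-0.5,0,0,0],[0,0,-1.5,0,0,0],[0,0,-3,0,0,0],[0,0,-4.5,0,0,0],[0,0,-6,0,0,0],[0,0,-7.5,0,0,0],[0,0,-9,0,0,0],[0,0,-10.2,0,0,0],[0,0,-10.8,0,0,0],[0,0,-10.8,0,0,0]]]}}

```text
clock: 6.9
eef_pos: [522.6, 103.5, 322.1]
tool_rot: [3.14, 0.0, 1.408]
force: [-0.0, -0.5, -2.6]
width: 29.2
gripper_force: 59.4
```

```bash
python3 -c "
from h import *
print(delta([600.2,-79.5,320],1.364).tolist(),ctrl.read_state()['eef_pos'],ctrl.read_state()['force'])"
```

```text
[-16.795, 10.627, 0.227, 0.001, 0.0, 0.044] [522.56856908 103.45657264 322.10510579] [-0.01671485 -0.45864438 -2.61040426]
```

{"method": "send_rows", "body": {"rows": [[[-0.6,0.4,0,0,0,0],[-2,1.3,0,0,0,0],[-4.5,2.8,0,0,0,0.01],[-7.5,4.7,0.1,0,0,0.02],[-10.5,6.6,0.1,0,0,0.03],[-13.3,8.4,0.2,0,0,0.04],[-15.4,9.8,0.2,0,0,0.044],[-16.5,10.5,0.2,0,0,0.044],[-16.8,10.6,0.2,0,0,0.044],[-16.8,10.6,0.2,0,0,0.044]]]}}

```text
clock: 7.9
eef_pos: [599.2, -79.1, 318.9]
tool_rot: [-3.14, 0.0, 1.364]
force: [0.0, 0.2, -1.4]
width: 29.2
gripper_force: 59.5
```

{"method": "send_rows", "body": {"rows": [[[0,0,0,0,0,0],[0,0,0,0,0,0],[0,0,0,0,0,0]]]}}

```text
clock: 8.2
eef_pos: [599.6, -78.3, 319.6]
tool_rot: [-3.142, 0.0, 1.366]
force: [0.6, -0.0, -1.6]
width: 29.0
gripper_force: 59.5
```

```bash
python3 - <<'E'
from h import *
st=ctrl.read_state()
print(delta([572.6,-211.1,320],1.364,st).tolist(),st['eef_pos'],st['tool_rot'])
ims=[ctrl.get_image(n)["pixels"][:,:,::-1] for n in("scene","side")]
a=ims[0][120:260,210:380]; b=ims[1][150:310,290:420]
k=lambda x,w,h:cv2.resize(x,(w,h),interpolation=cv2.INTER_CUBIC)
cv2.imwrite("pics/p1.png",np.hstack([k(a,425,350),k(b,284,350)]))
E
```

```text
[-13.551, 0.063, -0.038, -0.0, 0.0, 0.002] [599.59560061 -78.3030911  319.58736244] [-3.14152950e+00  2.41120371e-04  1.36561137e+00]
```

View pics/p1.png

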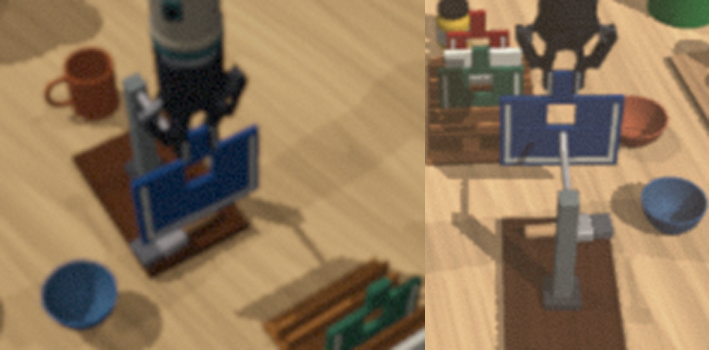

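The blue board hangs straight in the gripper, with the window (side crop 560,113) right in front of the hook tip (562,135). I'll thread it on.

{"method": "send_rows", "body": {"rows": [[[-0.5,0,0,0,0,0],[-1.7,0,0,0,0,0],[-3.2,0,0,0,0,0],[-5,0,0,0,0,0],[-6.8,0,0,0,0,0],[-8.6,0,0,0,0,0],[-10.4,0,0,0,0,0],[-12,0.05,0,0,0,0],[-13.2,0.06,0,0,0,0],[-13.5,0.06,0,0,0,0]]]}}

```text
clock: 9.3
eef_pos: [571.7, -214.4, 319.7]
tool_rot: [3.141, 0.002, 1.361]
force: [0.4, -0.2, -1.8]
width: 29.5
gripper_force: 59.5
```

{"method": "send_rows", "body": {"rows": [[[0,0,0.2,0,0,0],[0,0,0.6,0,0,0],[0,0,1.1,0,0,0],[0,0,1.5,0,0,0],[0,0,1.75,0,0,0],[0,0,1.9,0,0,0],[0,0,1.9,0,0,0],[0,0,1.9,0,0,0]]]}}

```text
clock: 10.1
eef_pos: [572.6, -211.9, 300.7]
tool_rot: [3.141, 0.001, 1.364]
force: [-0.2, -0.8, -2.4]
width: 29.0
gripper_force: 59.5
```

{"method": "send_rows", "body": {"rows": [[[0,0,0.1,0,0,0],[0,0,0.2,0,0,0],[0,0,0.3,0,0,0],[0,0,0.35,0,0,0],[0,0,0.35,0,0,0],[0,0,0.35,0,0,0]]]}}

```text
clock: 10.7
eef_pos: [572.5, -211.9, 297.5]
tool_rot: [3.141, 0.001, 1.364]
force: [-0.8, 0.5, 2.2]
width: 29.1
gripper_force: 60.0
```

{"method": "send_rows", "body": {"rows": [[[0,0,0,0,0,0],[0,0,0,0,0,0],[0,0,0,0,0,0],[0,0,0,0,0,0],[0,0,0,0,0,0],[0,0,0,0,0,0]]], "grip": 0}}

```text
clock: 11.3
eef_pos: [572.5, -211.9, 297.1]
tool_rot: [3.142, 0.001, 1.364]
force: [0.1, 0.5, -0.4]
width: 85.4
gripper_force: 0.0
```

{"method": "send_rows", "body": {"rows": [[[0,0,-0.5,0,0,0],[0,0,-1.5,0,0,0],[0,0,-3,0,0,0],[0,0,-5,0,0,0],[0,0,-7,0,0,0],[0.5,0,-7.5,0,0,0],[2,0,-7.5,0,0,0],[3.5,0,-7.5,0,0,0],[4,0,-7.5,0,0,0],[4,0,-7.5,0,0,0]]]}}

```text
clock: 12.3
eef_pos: [581.0, -170.3, 371.0]
tool_rot: [-3.14, 0.0, 1.367]
force: [0.1, 0.5, 0.3]
width: 85.2
gripper_force: 0.0
```

```bash
python3 - <<'E'
from seg import *
st=ctrl.read_state(); im=ctrl.get_image("wrist"); c=wristcam(st,im); b=im["pixels"][:,:,::-1].copy()
cv2.imwrite("pics/w4.png",b); print(st['eef_pos'],delta([535.5,162,285],1.408,st).tolist())
seg(b,c,(100,400,200,440),("blue",),dict(blue=(217,259)))
E
```

```text
[ 581.03811371 -170.302347    371.0348817 ] [31.622, -11.168, 8.622, -0.002, 0.0, -0.041]
blue box (np.int32(326), np.int32(232), np.int32(15), np.int32(9)) area 102 cent [331.5 236.6]
   z 217 len 11.3 yaw -0.435 cent [ 584.7 -192.4  217. ] ends [ 580.7 -190.6] [ 590.9 -195.3]
   z 259 len 9.1 yaw -0.435 cent [ 587.3 -173.   259. ] ends [ 584.  -171.5] [ 592.3 -175.4]
blue box (np.int32(342), np.int32(260), np.int32(90), np.int32(10)) area 799 cent [384.5 264. ]
   z 217 len 67.5 yaw -0.190 cent [ 619.4 -222.6  217. ] ends [ 587.7 -216.5] [ 653.9 -229.3]
   z 259 len 54.8 yaw -0.190 cent [ 615.4 -197.5  259. ] ends [ 589.7 -192.6] [ 643.4 -202.9]
blue box (np.int32(210), np.int32(261), np.int32(92), np.int32(10)) area 841 cent [257.6 265.4]
   z 217 len 69.1 yaw -0.216 cent [ 525.8 -204.6  217. ] ends [ 490.5 -196.8] [ 558.  -211.6]
   z 259 len 56.1 yaw -0.216 cent [ 539.5 -182.9  259. ] ends [ 510.8 -176.6] [ 565.6 -188.6]
blue box (np.int32(302), np.int32(291), np.int32(45), np.int32(15)) area 645 cent [324.1 298. ]
   z 217 len 35.1 yaw -0.172 cent [ 569.  -242.8  217. ] ends [ 551.7 -239.8] [ 586.2 -245.8]
   z 259 len 28.5 yaw -0.172 cent [ 574.5 -213.9  259. ] ends [ 560.4 -211.5] [ 588.5 -216.3]
```

View pics/w4.png

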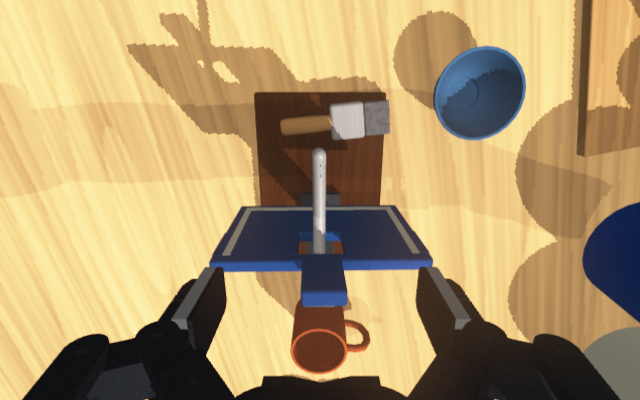

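Blue hangs straight on the arm near the post: grip top at (324,298), board edge level. Next is green.

{"method": "send_rows", "body": {"rows": [[[2,-0.6,0,0,0,0],[6,-2,0.5,0,0,0],[10.5,-3.6,1.5,0,0,-0.01],[15,-5.2,2.8,0,0,-0.02],[19.5,-6.8,4.2,0,0,-0.03],[24,-8.4,6,0,0,-0.035],[28,-9.9,7.5,0,0,-0.041],[30.7,-10.8,8.4,0,0,-0.041],[31.6,-11.2,8.6,0,0,-0.041],[31.6,-11.2,8.6,0,0,-0.041]]]}}

```text
clock: 13.35
eef_pos: [535.8, 160.2, 285.3]
tool_rot: [-3.141, 0.002, 1.407]
force: [-0.2, -0.8, 1.2]
width: 85.5
gripper_force: 0.0
```

{"method": "send_rows", "body": {"rows": [[[0,0,0,0,0,0],[0,0,0,0,0,0]]]}}

```text
clock: 13.55
eef_pos: [536.9, 157.0, 286.5]
tool_rot: [3.14, 0.001, 1.401]
force: [0.8, 0.7, -0.2]
width: 85.2
gripper_force: 0.0
```

```bash
python3 - <<'E'
from seg import *
st=ctrl.read_state(); im=ctrl.get_image("wrist"); c=wristcam(st,im); b=im["pixels"][:,:,::-1].copy()
cv2.imwrite("pics/w5.png",b); print(st['eef_pos'],delta([535.5,162,199],1.408,st).tolist(), proj(c,[535.5,162,160]))
seg(b,c,(100,400,225,415),("green",))
E
```

```text
[536.90979874 157.01536288 286.51572892] [0.481, -0.238, 8.75, 0.002, 0.001, -0.007] [316.02003682 217.64445896]
green box (np.int32(296), np.int32(175), np.int32(39), np.int32(9)) area 301 cent [314.2 178.7]
   z 118 len 28.5 yaw -0.162 cent [536.1 175.9 118. ] ends [522.7 178.1] [550.8 173.5]
   z 160 len 23.5 yaw -0.162 cent [538.8 187.  160. ] ends [527.7 188.8] [550.8 185. ]
green box (np.int32(337), np.int32(192), np.int32(72), np.int32(10)) area 699 cent [372.9 196.5]
   z 118 len 53.6 yaw -0.165 cent [576.8 155.  118. ] ends [550.1 159.4] [603.  150.6]
   z 160 len 44.1 yaw -0.165 cent [572.3 169.8 160. ] ends [550.3 173.5] [593.8 166.2]
green box (np.int32(225), np.int32(193), np.int32(69), np.int32(10)) area 653 cent [258.2 197.6]
   z 118 len 51.3 yaw -0.176 cent [492.5 168.6 118. ] ends [467.8 173. ] [518.4 164. ]
   z 160 len 42.3 yaw -0.176 cent [502.9 181.  160. ] ends [482.5 184.6] [524.2 177.2]
green box (np.int32(294), np.int32(211), np.int32(45), np.int32(15)) area 635 cent [315.9 217.6]
   z 118 len 34.2 yaw -0.163 cent [532.1 145.6 118. ] ends [515.3 148.3] [549.  142.8]
   z 160 len 28.2 yaw -0.163 cent [535.4 162.  160. ] ends [521.6 164.3] [549.4 159.7]
```

{"method": "send_rows", "body": {"rows": [[[0.2,-0.15,1,0,0,0],[0.38,-0.2,3,0,0,-0.004],[0.38,-0.2,5.5,0,0,-0.004],[0.38,-0.2,7.5,0,0,-0.004],[0.38,-0.2,8.5,0,0,-0.004],[0.38,-0.2,8.75,0,0,-0.004],[0.38,-0.2,8.75,0,0,-0.004],[0.38,-0.2,8.75,0,0,-0.004]]]}}

```text
clock: 14.4
eef_pos: [535.4, 163.5, 199.1]
tool_rot: [3.14, 0.0, 1.409]
force: [0.5, -0.3, -0.5]
width: 85.4
gripper_force: 0.0
```

{"method": "send_rows", "body": {"rows": [[[0,0,0,0,0,0],[0,0,0,0,0,0],[0,0,0,0,0,0],[0,0,0,0,0,0],[0,0,0,0,0,0],[0,0,0,0,0,0],[0,0,0,0,0,0],[0,0,0,0,0,0]]], "grip": 255}}

```text
clock: 15.2
eef_pos: [535.1, 163.6, 198.7]
tool_rot: [3.141, 0.0, 1.409]
force: [1.0, 0.0, 5.9]
width: 29.2
gripper_force: 59.9
```

{"method": "send_rows", "body": {"rows": [[[0,0,-0.5,0,0,0],[0,0,-1.6,0,0,0],[0,0,-3.2,0,0,0],[0,0,-4.9,0,0,0],[0,0,-6.6,0,0,0],[0,0,-8.3,0,0,0],[0,0,-10,0,0,0],[0,0,-11.4,0,0,0],[0,0,-12.1,0,0,0],[0,0,-12.1,0,0,0]]]}}

```text
clock: 16.2
eef_pos: [534.9, 163.7, 320.3]
tool_rot: [3.14, -0.0, 1.409]
force: [-0.6, 0.4, -1.2]
width: 28.7
gripper_force: 59.3
```

```bash
python3 -c "
from h import *
print(delta([600.2,-79.5,320],1.364).tolist(),ctrl.read_state()['eef_pos'],ctrl.read_state()['force'])"
```

```text
[-22.953, 10.362, 0.043, 0.001, -0.0, 0.045] [534.94272551 163.7350815  320.29466231] [-0.61367883  0.44661014 -1.19986222]
```

{"method": "send_rows", "body": {"rows": [[[-0.7,0.3,0,0,0,0],[-2.5,1.1,0,0,0,0],[-5.5,2.5,0,0,0,0.01],[-9.2,4.1,0,0,0,0.02],[-13,5.8,0,0,0,0.03],[-16.8,7.5,0,0,0,0.04],[-20,9,0,0,0,0.045],[-22.2,10,0,0,0,0.045],[-22.9,10.35,0,0,0,0.045],[-22.9,10.35,0,0,0,0.045]]]}}

```text
clock: 17.2
eef_pos: [599.5, -80.4, 318.6]
tool_rot: [-3.14, 0.001, 1.361]
force: [-0.5, 0.2, -0.7]
width: 29.3
gripper_force: 59.4
```

{"method": "send_rows", "body": {"rows": [[[0,0,0,0,0,0],[0,0,0,0,0,0],[0,0,0,0,0,0]]]}}

```text
clock: 17.5
eef_pos: [599.9, -77.3, 319.4]
tool_rot: [-3.141, 0.0, 1.366]
force: [-0.1, -0.2, -0.4]
width: 29.1
gripper_force: 59.4
```

```bash
python3 -c "
from h import *
print(delta([577.4,-188.2,320],1.364).tolist(),ctrl.read_state()['eef_pos'])"
```

```text
[-11.317, 0.053, -0.057, -0.0, 0.0, 0.002] [599.86852744 -77.28383898 319.42250819]
```

{"method": "send_rows", "body": {"rows": [[[-0.5,0,0,0,0,0],[-1.7,0,0,0,0,0],[-3.2,0,0,0,0,0],[-4.8,0,0,0,0,0],[-6.4,0,0,0,0,0],[-8,0,0,0,0,0],[-9.5,0.05,0,0,0,0],[-10.6,0.05,0,0,0,0],[-11.2,0.05,0,0,0,0],[-11.3,0.05,0,0,0,0]]]}}

```text
clock: 18.5
eef_pos: [577.0, -190.7, 319.6]
tool_rot: [3.141, 0.001, 1.363]
force: [0.1, 0.5, -1.0]
width: 29.2
gripper_force: 59.4
```

{"method": "send_rows", "body": {"rows": [[[0,0,0.2,0,0,0],[0,0,0.6,0,0,0],[0,0,1.1,0,0,0],[0,0,1.5,0,0,0],[0,0,1.75,0,0,0],[0,0,1.9,0,0,0],[0,0,2,0,0,0],[0,0,2.1,0,0,0],[0,0,2.2,0,0,0],[0,0,2.2,0,0,0]]]}}

```text
clock: 19.5
eef_pos: [577.3, -189.8, 297.7]
tool_rot: [3.141, 0.001, 1.364]
force: [-0.4, 0.8, -1.8]
width: 29.2
gripper_force: 59.6
```

{"method": "send_rows", "body": {"rows": [[[0,0,0.05,0,0,0],[0,0,0.1,0,0,0],[0,0,0.1,0,0,0],[0,0,0.1,0,0,0]]]}}

```text
clock: 19.9
eef_pos: [577.3, -189.9, 297.5]
tool_rot: [3.141, 0.001, 1.364]
force: [-2.4, 0.1, 5.0]
width: 29.0
gripper_force: 60.3
```

Contact. I'll release and retreat.

{"method": "send_rows", "body": {"rows": [[[0,0,0,0,0,0],[0,0,0,0,0,0],[0,0,0,0,0,0],[0,0,0,0,0,0],[0,0,0,0,0,0],[0,0,0,0,0,0]]], "grip": 0}}

```text
clock: 20.5
eef_pos: [577.2, -189.7, 296.5]
tool_rot: [-3.142, 0.001, 1.364]
force: [-0.7, 0.7, -0.2]
width: 85.4
gripper_force: 0.0
```

{"method": "send_rows", "body": {"rows": [[[0,0,-0.5,0,0,0],[0,0,-1.5,0,0,0],[0,0,-3,0,0,0],[0,0,-5,0,0,0],[0,0,-7,0,0,0],[0.5,0,-7.5,0,0,0],[2,0,-7.5,0,0,0],[3.5,0,-7.5,0,0,0],[4,0,-7.5,0,0,0],[4,0,-7.5,0,0,0]]]}}

```text
clock: 21.5
eef_pos: [585.7, -148.2, 370.5]
tool_rot: [-3.14, 0.0, 1.367]
force: [-0.4, -0.9, -0.1]
width: 85.6
gripper_force: 0.0
```

```bash
python3 - <<'E'
from seg import *
st=ctrl.read_state(); im=ctrl.get_image("wrist"); c=wristcam(st,im); b=im["pixels"][:,:,::-1].copy()
cv2.imwrite("pics/w6.png",b); print(st['eef_pos'],delta([556,286,270],1.408,st).tolist())
seg(b,c,(100,400,200,440),("blue","green"),dict(blue=(217,259),green=(217,259)))
E
```

```text
[ 585.66358562 -148.22828052  370.49255404] [41.926, -11.673, 10.063, -0.002, 0.0, -0.041]
blue box (np.int32(433), np.int32(100), np.int32(7), np.int32(36)) area 153 cent [436.3 115.2]
   z 217 len 8.3 yaw 0.910 cent [672.  -99.6 217. ] ends [ 669.2 -103.2] [674.3 -96.6]
   z 259 len 6.8 yaw 0.910 cent [658.9 -93.5 259. ] ends [656.7 -96.4] [660.8 -91.1]
blue box (np.int32(348), np.int32(286), np.int32(69), np.int32(9)) area 605 cent [382. 290.]
   z 217 len 53.1 yaw -0.201 cent [ 618.8 -222.3  217. ] ends [ 592.8 -217. ] [ 644.9 -227.6]
   z 259 len 43.1 yaw -0.201 cent [ 615.8 -193.   259. ] ends [ 594.7 -188.7] [ 636.9 -197.3]
blue box (np.int32(226), np.int32(287), np.int32(76), np.int32(10)) area 696 cent [262.9 291.7]
   z 217 len 58.7 yaw -0.194 cent [ 528.6 -205.3  217. ] ends [ 500.2 -199.7] [ 557.8 -211. ]
   z 259 len 47.6 yaw -0.194 cent [ 542.6 -179.2  259. ] ends [ 519.6 -174.7] [ 566.3 -183.9]
blue box (np.int32(302), np.int32(321), np.int32(44), np.int32(14)) area 588 cent [323.9 327.7]
   z 217 len 35.4 yaw -0.178 cent [ 567.9 -247.8  217. ] ends [ 550.2 -244.6] [ 5
[... 544 characters left out ...]
ends [ 593.  -194.5] [ 644.5 -204.5]
   z 259 len 42.5 yaw -0.191 cent [ 615.  -174.4  259. ] ends [ 594.9 -170.5] [ 636.6 -178.6]
green box (np.int32(230), np.int32(261), np.int32(45), np.int32(11)) area 421 cent [250.8 266.7]
   z 217 len 33.7 yaw -0.233 cent [ 525.3 -182.2  217. ] ends [ 509.8 -178.5] [ 542.6 -186.3]
   z 259 len 27.4 yaw -0.233 cent [ 540.  -160.5  259. ] ends [ 527.3 -157.5] [ 554.  -163.8]
green box (np.int32(303), np.int32(291), np.int32(45), np.int32(15)) area 629 cent [325.1 298.3]
   z 217 len 35.0 yaw -0.179 cent [ 574.4 -220.8  217. ] ends [ 557.1 -217.7] [ 591.6 -223.9]
   z 259 len 28.4 yaw -0.179 cent [ 579.8 -191.8  259. ] ends [ 565.7 -189.3] [ 593.7 -194.3]
```

View pics/w6.png

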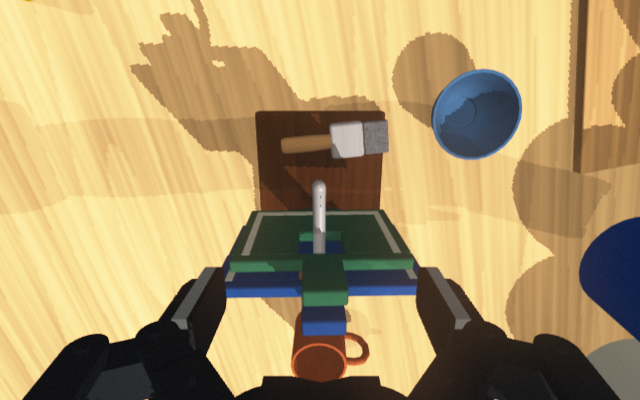

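Blue and green hang straight one behind the other: grip tops at (324,328) and (325,298). Now red.

{"method": "send_rows", "body": {"rows": [[[2,-0.6,0,0,0,0],[6,-1.7,0.5,0,0,0],[10.5,-2.9,1.2,0,0,-0.01],[15,-4.2,2.2,0,0,-0.015],[19.5,-5.4,3.4,0,0,-0.02],[24,-6.7,4.8,0,0,-0.025],[28.5,-7.9,6.2,0,0,-0.03],[33,-9.2,7.6,0,0,-0.035],[37,-10.3,8.8,0,0,-0.04],[40,-11.1,9.6,0,0,-0.04]]]}}

```text
clock: 22.55
eef_pos: [558.1, 266.4, 273.7]
tool_rot: [-3.14, 0.001, 1.406]
force: [0.4, -0.4, 0.3]
width: 85.6
gripper_force: 0.0
```

{"method": "send_rows", "body": {"rows": [[[1.4,-0.4,0.3,0,0,0],[1.9,-0.6,0.4,0,0,0],[1.9,-0.6,0.4,0,0,0],[1.9,-0.6,0.4,0,0,0],[1.9,-0.6,0.4,0,0,0]]]}}

```text
clock: 23.05
eef_pos: [557.1, 281.2, 271.9]
tool_rot: [3.14, 0.001, 1.401]
force: [0.8, -0.2, -0.7]
width: 85.2
gripper_force: 0.0
```

```bash
python3 - <<'E'
from seg import *
st=ctrl.read_state(); im=ctrl.get_image("wrist"); c=wristcam(st,im); b=im["pixels"][:,:,::-1].copy()
cv2.imwrite("pics/w7.png",b); print(st['eef_pos'],delta([555.5,285,184],1.408,st).tolist(), proj(c,[555.5,285,145]))
seg(b,c,(100,400,225,415),("red",))
E
```

```text
[557.10403769 281.15048552 271.91655331] [0.363, -0.234, 8.791, 0.001, 0.001, -0.007] [316.12357037 219.16960327]
red box (np.int32(296), np.int32(176), np.int32(42), np.int32(10)) area 348 cent [315.  181.1]
   z 103 len 30.8 yaw -0.189 cent [556.5 298.1 103. ] ends [542.5 300.8] [572.8 295. ]
   z 145 len 25.4 yaw -0.189 cent [559.1 309.5 145. ] ends [547.6 311.7] [572.5 307. ]
red box (np.int32(337), np.int32(193), np.int32(53), np.int32(12)) area 575 cent [363.3 198.9]
   z 103 len 39.6 yaw -0.163 cent [589.7 278.4 103. ] ends [569.9 281.6] [609.  275.2]
   z 145 len 32.6 yaw -0.163 cent [586.5 293.3 145. ] ends [570.2 296. ] [602.4 290.7]
red box (np.int32(244), np.int32(194), np.int32(51), np.int32(12)) area 532 cent [268.6 200. ]
   z 103 len 38.1 yaw -0.185 cent [519.8 289.5 103. ] ends [501.3 293. ] [538.8 286. ]
   z 145 len 31.4 yaw -0.185 cent [528.9 302.5 145. ] ends [513.7 305.3] [544.5 299.6]
red box (np.int32(294), np.int32(213), np.int32(46), np.int32(16)) area 714 cent [316.3 220.3]
   z 103 len 35.1 yaw -0.162 cent [552.1 267.4 103. ] ends [534.9 270.2] [569.6 264.5]
   z 145 len 28.9 yaw -0.162 cent [555.5 284.2 145. ] ends [541.3 286.5] [569.9 281.9]
```

{"method": "send_rows", "body": {"rows": [[[0.1,-0.1,1,0,0,0],[0.2,-0.2,3,0,0,-0.004],[0.2,-0.2,5.5,0,0,-0.004],[0.2,-0.2,7.5,0,0,-0.004],[0.2,-0.2,8.5,0,0,-0.004],[0.2,-0.2,8.75,0,0,-0.004],[0.2,-0.2,8.75,0,0,-0.004],[0.2,-0.2,8.75,0,0,-0.004]]]}}

```text
clock: 23.9
eef_pos: [555.3, 285.7, 184.6]
tool_rot: [3.14, -0.0, 1.408]
force: [0.4, -0.1, 0.6]
width: 85.4
gripper_force: 0.0
```

{"method": "send_rows", "body": {"rows": [[[0,0,0,0,0,0],[0,0,0,0,0,0],[0,0,0,0,0,0],[0,0,0,0,0,0],[0,0,0,0,0,0],[0,0,0,0,0,0],[0,0,0,0,0,0],[0,0,0,0,0,0]]], "grip": 255}}

```text
clock: 24.7
eef_pos: [555.0, 285.7, 184.1]
tool_rot: [3.141, 0.0, 1.408]
force: [0.7, 0.1, 4.6]
width: 29.2
gripper_force: 59.7
```

Lift 136 mm to z≈320, in two stages.

{"method": "send_rows", "body": {"rows": [[[0,0,-0.5,0,0,0],[0,0,-1.6,0,0,0],[0,0,-3.4,0,0,0],[0,0,-5.4,0,0,0],[0,0,-7.4,0,0,0],[0,0,-9.4,0,0,0],[0,0,-11.4,0,0,0],[0,0,-12.9,0,0,0],[0,0,-13.6,0,0,0],[0,0,-13.6,0,0,0]]]}}

```text
clock: 25.7
eef_pos: [554.8, 285.8, 320.8]
tool_rot: [3.14, -0.0, 1.408]
force: [-0.5, -1.0, -0.9]
width: 29.4
gripper_force: 59.2
```

```bash
python3 -c "
from h import *
print(delta([600.2,-79.5,320],1.364).tolist(),ctrl.read_state()['eef_pos'],ctrl.read_state()['force'])"
```

```text
[-35.312, 10.402, 0.087, 0.001, -0.0, 0.044] [554.84966111 285.81616356 320.83055146] [-0.51374586 -0.97217288 -0.91518668]
```

{"method": "send_rows", "body": {"rows": [[[-0.7,0.2,0,0,0,0],[-2.5,0.7,0,0,0,0],[-5.5,1.6,0,0,0,0],[-9.2,2.7,0,0,0,0.01],[-13,3.8,0,0,0,0.01],[-17,5,0,0,0,0.02],[-21,6.2,0,0,0,0.02],[-24.5,7.2,0,0,0,0.03],[-27,7.95,0,0,0,0.03],[-28,8.25,0,0,0,0.03]]]}}

```text
clock: 26.7
eef_pos: [589.7, -9.7, 319.6]
tool_rot: [-3.141, 0.004, 1.371]
force: [-0.3, -0.2, -0.5]
width: 29.0
gripper_force: 59.3
```

{"method": "send_rows", "body": {"rows": [[[-0.7,0.2,0,0,0,0],[-2.5,0.75,0,0,0,0],[-4.7,1.4,0,0,0,0.014],[-6.4,1.9,0,0,0,0.014],[-7.1,2.1,0,0,0,0.014],[-7.2,2.1,0,0,0,0.014],[-7.2,2.1,0,0,0,0.014],[-7.2,2.1,0,0,0,0.014]]]}}

```text
clock: 27.5
eef_pos: [597.4, -76.8, 319.8]
tool_rot: [-3.141, -0.0, 1.366]
force: [-0.3, 1.0, -0.5]
width: 29.2
gripper_force: 59.3
```

```bash
python3 -c "
from h import *
print(delta([581.9,-166.6,320],1.364).tolist(),ctrl.read_state()['eef_pos'])"
```

```text
[-9.105, 0.304, -0.021, -0.0, -0.0, 0.002] [597.43957929 -76.83885701 319.8163952 ]
```

{"method": "send_rows", "body": {"rows": [[[-0.5,0.2,0,0,0,0],[-1.5,0.3,0,0,0,0],[-2.8,0.3,0,0,0,0],[-4.2,0.3,0,0,0,0],[-5.6,0.3,0,0,0,0],[-6.9,0.3,0,0,0,0],[-8,0.3,0,0,0,0],[-8.7,0.3,0,0,0,0],[-8.95,0.3,0,0,0,0],[-8.95,0.3,0,0,0,0]]]}}

```text
clock: 28.5
eef_pos: [581.9, -167.0, 320.0]
tool_rot: [3.142, 0.001, 1.363]
force: [-0.8, -0.4, -0.8]
width: 29.2
gripper_force: 59.3
```

{"method": "send_rows", "body": {"rows": [[[0,0,0.2,0,0,0],[0,0,0.6,0,0,0],[0,0,1.1,0,0,0],[0,0,1.5,0,0,0],[0,0,1.75,0,0,0],[0,0,1.9,0,0,0],[0,0,2,0,0,0],[0,0,2.1,0,0,0],[0,0,2.15,0,0,0],[0,0,2.15,0,0,0]]]}}

```text
clock: 29.5
eef_pos: [581.9, -166.8, 298.6]
tool_rot: [3.141, 0.001, 1.364]
force: [0.2, 0.4, -0.7]
width: 29.0
gripper_force: 59.3
```

{"method": "send_rows", "body": {"rows": [[[0,0,0.05,0,0,0],[0,0,0.1,0,0,0],[0,0,0.13,0,0,0],[0,0,0.13,0,0,0]]]}}

```text
clock: 29.9
eef_pos: [582.0, -166.9, 297.9]
tool_rot: [3.141, 0.001, 1.364]
force: [-1.4, 1.3, 4.7]
width: 29.1
gripper_force: 59.7
```

{"method": "send_rows", "body": {"rows": [[[0,0,0,0,0,0],[0,0,0,0,0,0],[0,0,0,0,0,0],[0,0,0,0,0,0],[0,0,0,0,0,0],[0,0,0,0,0,0]]], "grip": 0}}

```text
clock: 30.5
eef_pos: [581.9, -166.8, 297.2]
tool_rot: [3.142, 0.001, 1.364]
force: [-0.7, -0.5, -0.1]
width: 85.0
gripper_force: 0.0
```

{"method": "send_rows", "body": {"rows": [[[0,0,-0.5,0,0,0],[0,0,-1.5,0,0,0],[0,0,-3,0,0,0],[0,0,-5,0,0,0],[0,0,-7,0,0,0],[0.5,0,-7.5,0,0,0],[2,0,-7.5,0,0,0],[3.5,0,-7.5,0,0,0],[4.5,0,-7.5,0,0,0],[4.5,0,-7.5,0,0,0]]]}}

```text
clock: 31.5
eef_pos: [591.6, -119.4, 371.1]
tool_rot: [-3.14, -0.001, 1.368]
force: [0.2, -0.8, -0.4]
width: 85.3
gripper_force: 0.0
```

```bash
python3 - <<'E'
from h import *
w=ctrl.get_image("wrist")["pixels"][:,:,::-1]; s=ctrl.get_image("side")["pixels"][:,:,::-1]
k=lambda x,w,h:cv2.resize(x,(w,h),interpolation=cv2.INTER_CUBIC)
cv2.imwrite("pics/end.png",np.hstack([k(w[80:380,180:460],420,450),k(s[150:330,280:430],375,450)])); print(ctrl.read_state()['clock'],ctrl.read_state()['force'])
E
```

```text
31.6 [-0.93038046 -0.32810148 -0.18330886]
```

View pics/end.png

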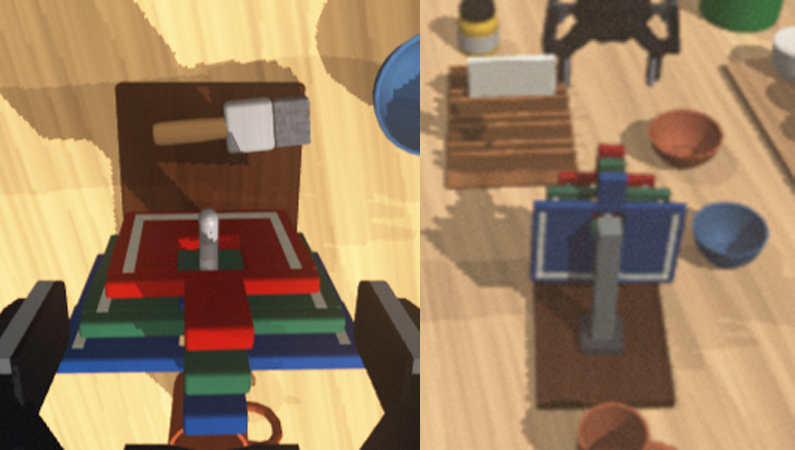

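All three templates hang straight and parallel. In the wrist crop, red (218,310), green (217,365) and blue (217,410) are in order behind the upturned tip (207,230). The blank is still in the rack and the bystanders haven't moved.

{"method": "send_rows", "body": {"rows": [[[0,0,-1,0,0,0],[0,0,-2,0,0,0],[0,0,-2,0,0,0],[0,0,-2,0,0,0],[0,0,-2,0,0,0]]]}}

```text
clock: 32.1
eef_pos: [591.0, -122.9, 392.1]
tool_rot: [-3.141, 0.001, 1.363]
force: [0.3, -0.5, -0.3]
width: 85.5
gripper_force: 0.0
```

```bash
python3 -c "
from cell import ctrl
print(ctrl.finish_job())"
```

```text
the job is handed in; nothing more can be done
None
```

The large blue, medium green and small red templates hang straight on the hook in that order from the post; the blank board is still in the rack, and I handed the job in at 32.1 s (limit 69 s), with no verdict returned.

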